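# Find the softest seat sample and fold down its tag

## Robot

A 6-joint arm with a two-finger parallel gripper is mounted at the origin on a cart in front of the work surface, level with it; the furniture and walls round the work are solid. World frame = base frame: x ahead of the robot, y to its left, z up, the work surface at z = 0. Lengths are in m, angles in rad, forces in N, time in s.
With the tool pointing down it reaches from about 0.375 to 0.9 m from the base axis. Payload 3.1 kg.
Tool frame: the origin (TCP) lies at the very end of the fingers, on their centre line; the grasp point (between the pads) lies 19 mm behind it; x points along the fingers, y is the direction in which the jaws open and shut, and the axes are right-handed (so a half turn about x gives the same grasp; the last joint's range is limited). The gripper opens to 87 mm and grips with 3 to 60 N. Pads are 19 mm wide; open, the fingers measure 117 mm over their backs; the gripper's body (75 mm by 190 mm) begins 51 mm behind the grasp point.
Start: joints at [-1.472, 0.527, 1.433, -0, 1.181, -0.178], TCP at [0.171, -0.601, 0.223] pointing down, gripper open.
Joint ranges: [-3.08, 3.08], [-0.75, 2.2], [0.22, 2.44], [-1.43, 4.57], [0, 2.65], [-2.85, 2.85]. Speed limits (rad/s): [2.79, 2.79, 3.14, 3.14, 3.14, 3.14].

## Interface

Orientations are given as [roll, pitch, yaw] about the fixed x, y, z axes, in that order (R = Rz(yaw) Ry(pitch) Rx(roll)).
In Python, from workcell import arm, vision, ticket gives the robot as it stands.
- The arm moves only by the tool play_rows, never from a script. Its argument "series" is a list of rows, each a list of 3 entries, a list of its own where there are three numbers: the shift along the tool's x, y, z each as a share of 300 mm, from -1 to 1, then the turn, a rotation vector about the tool's x, y, z each as a share of 45 degrees, from -1 to 1, then the closure, from -1 (fully open) to 1 (shut), so that 0 is half open. A call has 1 to 20 rows; each row shifts and turns the commanded pose from where the row before left it, along the tool's axes as they then stand; what a row does not reach is not made up. A row lasts 1/8 s, in which the tool goes at most 62.5 mm and 10.7 degrees, less where a joint would pass 70% of its speed; a pose out of reach is approached as far as the arm can. A call with a number of a shift or a turn outside -1 to 1 is refused whole. A call with a gripper value outside its range is refused whole. The fingers move at their own pace and stop on an object; the grip force is fixed at half the most. Time passes only in rows, so rows that do not move let the fingers close. It gives the time, the measured TCP pose, the force and the opening at its end, in the units of the state.
- arm.state(): the state, without advancing time (a new reading comes with each control period).
- vision.grab_frame(name): name is "scene" or "top" or "wrist"; returns the picture (384x512x3 uint8, blue, green, red); there is no depth.
- vision.calibration(name): a dict with "fx", "fy", "cx", "cy" (pixels), "extrinsics" (4x4, takes a point from camera to world coordinates). Camera axes: x right, y down, z forward; pixel columns grow to the right and rows downward; lengths in m; the calibration is good to about 2 mm. A picture is of the moment at which its call begins: read the wrist's pose just before it. calibration takes no time and is no camera call; for the wrist camera it gives the pose at the moment of the call.
- ticket.close_job(): hands the job in, once; it reports no verdict.
The state is a dict: "t": time; "joints": joint angles; "qvel": joint speeds; "effort": joint torques, N m; "tcp_pos": TCP position; "tool_rot": TCP orientation; "ft_force": force on the tool from outside, world axes, zero at the start; "wrist_torque": the same for the moment, N m; "finger_gap": finger opening in m.
Only numpy, scipy, OpenCV 4.12 (cv2) and the standard library are available. Lean on these libraries where they do the work, as an engineer would, in place of code of your own. Each camera call takes 0.05 s, during which the arm holds its last target. There are 200 camera calls.

## Task

A customer wants a meditation stool with the softest seat. Press each of the three sprung cork sample pads well down, going from left to right as the robot sees them, to feel which spring is softest; then push the tag in front of that pad right down so that it lies level, green side up, to mark the choice. Leave the other two tags standing and all pads in their trays, pick nothing up, and do not shift the things round the board.

Things in the scene. Friction and masses are not known exactly. Their poses are not given: they have to be found in the camera images.
- sampler: dark wooden sampler board, 170 x 440 x 18 mm (its x, y, z), fixed on the dresser top; origin at its underside centre, z up, x away from the robot, y to the robot's left along the row. Three look-alike sprung mounts stand on it, axes at x = +25 mm, y = +140 (left), 0 (middle), -140 mm (right); the springs differ, and which is where changes from time to time
- pad_left: left cork pad: a flat disc 68 mm across and 16 mm thick, loose in a shallow tray (rim 4 mm) on the left coil spring; origin at its underside centre, 61 mm above the dresser at rest, top 77 mm. Press near its centre: it sinks straight, 16 mm to the stop, and rises by itself. 10 mm down takes about 3 N on the softest spring, 7 N on the next, 12 N on the firmest (linear)
- pad_middle: middle cork pad: a flat disc 68 mm across and 16 mm thick, loose in a shallow tray (rim 4 mm) on the middle coil spring; origin at its underside centre, 61 mm above the dresser at rest, top 77 mm. Press near its centre: it sinks straight, 16 mm to the stop, and rises by itself. 10 mm down takes about 3 N on the softest spring, 7 N on the next, 12 N on the firmest (linear)
- pad_right: right cork pad: a flat disc 68 mm across and 16 mm thick, loose in a shallow tray (rim 4 mm) on the right coil spring; origin at its underside centre, 61 mm above the dresser at rest, top 77 mm. Press near its centre: it sinks straight, 16 mm to the stop, and rises by itself. 10 mm down takes about 3 N on the softest spring, 7 N on the next, 12 N on the firmest (linear)
- tag_left_hinge (a point): middle of the hinge axis (along the board's y) of the left tag, 31 mm above the dresser and 50 mm in front (board -x) of the left pad's centre. The tag is a brass plate 46 mm wide, 3 mm thick, reaching 50 mm from this axis, white card on the robot's side, green card on the side towards the pad
- tag_left (a joint): fold of that tag, rad: at 0 it leans 30 degrees from upright towards the robot (board -x), at 1.047 it lies level on its stop, green side up, 31 mm above the dresser, pointing to board -x. Starts between 0 and 0.25. Its stiff hinge stays where it is left; pressing straight down on the green side 20 to 25 mm in front of the hinge axis folds it with about 2 N
- tag_middle_hinge (a point): middle of the hinge axis (along the board's y) of the middle tag, 31 mm above the dresser and 50 mm in front (board -x) of the middle pad's centre. The tag is a brass plate 46 mm wide, 3 mm thick, reaching 50 mm from this axis, white card on the robot's side, green card on the side towards the pad
- tag_middle (a joint): fold of that tag, rad: at 0 it leans 30 degrees from upright towards the robot (board -x), at 1.047 it lies level on its stop, green side up, 31 mm above the dresser, pointing to board -x. Starts between 0 and 0.25. Its stiff hinge stays where it is left; pressing straight down on the green side 20 to 25 mm in front of the hinge axis folds it with about 2 N
- tag_right_hinge (a point): middle of the hinge axis (along the board's y) of the right tag, 31 mm above the dresser and 50 mm in front (board -x) of the right pad's centre. The tag is a brass plate 46 mm wide, 3 mm thick, reaching 50 mm from this axis, white card on the robot's side, green card on the side towards the pad
- tag_right (a joint): fold of that tag, rad: at 0 it leans 30 degrees from upright towards the robot (board -x), at 1.047 it lies level on its stop, green side up, 31 mm above the dresser, pointing to board -x. Starts between 0 and 0.25. Its stiff hinge stays where it is left; pressing straight down on the green side 20 to 25 mm in front of the hinge axis folds it with about 2 N
- crystal_rose: loose pink crystal point, 31 x 27 x 70 mm, standing beyond the left end of the board; origin at its underside centre
- candle_jar6: loose amber glass candle jar, 57 mm across, 78 mm tall, beyond the right end of the board; origin at its underside centre
- salve_tin1: loose round salve tin with a gold lid, 53 mm across, 22 mm tall, in front of the board; origin at its underside centre
- tealight0: loose tea light, 40 mm across, 21 mm tall, in front of the board; origin at its underside centre
Mind the look-alikes: they are no part of the job. What is shaped like the pad_right but turquoise is not meant.

How it is judged:
On the way, in this order (a step that is already met when the one before it is completed fails the run):
1. the left pad is pressed down at least 3 mm (z of pad_left in the frame of sampler below 0.058 m), for 0.1 s.
2. the middle pad is pressed down at least 3 mm (z of pad_middle in the frame of sampler below 0.058 m), for 0.1 s.
3. the right pad is pressed down at least 3 mm (z of pad_right in the frame of sampler below 0.058 m), for 0.1 s.
4. the tag of the softest pad is folded down level (the judge knows the softest by its resting a few tenths of a millimetre lower, too little to see or to read) (((value of joint tag_left above 0.92 rad and z of pad_left in the frame of sampler below 0.0607 m) or (value of joint tag_middle above 0.92 rad and z of pad_middle in the frame of sampler below 0.0607 m) or (value of joint tag_right above 0.92 rad and z of pad_right in the frame of sampler below 0.0607 m))), for 0.2 s.
At the end, for the whole second after the job is handed in: the tag of the softest pad lies within about 7 degrees of level (its joint above 0.92) and is still, the other two tags still stand (joint below 0.5), all three pads are back up in their trays within 2 mm of their height, and the crystal, jar, tin and tea light are within 15 mm of where they stood (((value of joint tag_left above 0.92 rad and z of pad_left in the frame of sampler below 0.0607 m and velocity of joint tag_left between -0.05 and 0.05 rad/s and value of joint each of tag_middle, tag_right below 0.5 rad) or (value of joint tag_middle above 0.92 rad and z of pad_middle in the frame of sampler below 0.0607 m and velocity of joint tag_middle between -0.05 and 0.05 rad/s and value of joint each of tag_left, tag_right below 0.5 rad) or (value of joint tag_right above 0.92 rad and z of pad_right in the frame of sampler below 0.0607 m and velocity of joint tag_right between -0.05 and 0.05 rad/s and value of joint each of tag_left, tag_middle below 0.5 rad)) and z of pad_left in the frame of sampler between 0.059 and 0.063 m and z of pad_middle in the frame of sampler between 0.059 and 0.063 m and z of pad_right in the frame of sampler between 0.059 and 0.063 m and distance of each of crystal_rose, candle_jar6, salve_tin1, tealight0 from where it was at the start of the episode below 0.015 m); the robot touches nothing.
It fails at once if the tag of a firmer pad is folded past 0.5 rad ((value of joint tag_left above 0.5 rad and not (z of pad_left in the frame of sampler below 0.0607 m)) or (value of joint tag_middle above 0.5 rad and not (z of pad_middle in the frame of sampler below 0.0607 m)) or (value of joint tag_right above 0.5 rad and not (z of pad_right in the frame of sampler below 0.0607 m))).
It fails at once if a pad is lifted more than 6 mm instead of pressed (z of any of pad_left, pad_middle, pad_right in the frame of sampler above 0.067 m).
It fails at once if the crystal, jar, tin or tea light is shifted more than 15 mm or picked up (distance of any of crystal_rose, candle_jar6, salve_tin1, tealight0 from where it was at the start of the episode above 0.015 m).
It also fails if it takes over 54 s, if anything falls off the work surface, if the arm or the gripper's body presses on something with over 40 N, if the wrist force passes 120 N, or if a joint passes its speed limit or range.

## Working session

There is one attempt and no reset: what is moved stays moved. The work goes in short steps, Python scripts to look and compute and a tool call to move; the robot and the scene stay as the last step left them, time stands still between calls to the robot, and variables do not carry over. Pictures are saved under pics/ and viewed, about 8 in all and at most 12, crops included, and the job is handed in when it is done.

Besides the shell and the picture viewer there is one more tool, called after ">>>" as name([rows], argument=value, ...), one row to a line, values as JSON. play_rows: Moves the arm, as the interface text tells. Its arguments: {"type":"object","properties":{"series":{"type":"array","items":{"type":"array"}}},"required":["series"]}

```bash
mkdir -p pics; python3 - <<'E'
from workcell import arm, vision
import cv2,numpy as np
s=arm.state();print(s)
for n in("top","scene"):
    c=vision.calibration(n);print(n,c['fx'],c['fy'],c['cx'],c['cy'],np.round(c['extrinsics'],4).tolist())
    cv2.imwrite(f'pics/{n}0.png',cv2.resize(vision.grab_frame(n),(800,600),interpolation=cv2.INTER_CUBIC))
E
```

```text
{'t': 0.0, 'joints': array([-1.47246289e+00,  5.28448726e-01,  1.43389303e+00,  1.38582432e-05,
        1.18139237e+00, -1.78469116e-01]), 'qvel': array([-0.00132387,  0.0012181 , -0.00044488, -0.00090583, -0.00065668,
        0.00079365]), 'effort': array([ 1.81688098e-03, -4.40036523e+01, -1.76593798e+01,  6.32762862e-02,
        5.81744453e-02, -1.70978997e-04]), 'tcp_pos': array([ 0.17077914, -0.60046034,  0.2215853 ]), 'tool_rot': array([-1.75524697,  1.56865481,  1.66314296]), 'ft_force': array([-0.32475461,  0.27902475, -0.4911847 ]), 'wrist_torque': array([-0.02883378, -0.02534531, -0.02284527]), 'finger_gap': 0.08705912329738692}
top 499.2622116141099 499.2622116141099 253.95696509124517 192.2356736406117 [[-0.0185, -0.9976, 0.0666, 0.4617], [-0.9998, 0.0176, -0.0132, 0.0406], [0.012, -0.0669, -0.9977, 1.2483], [0.0, 0.0, 0.0, 1.0]]
scene 465.0428004339925 465.0428004339925 253.9560964169399 191.93905503414157 [[-0.8692, -0.3135, 0.3824, 0.0362], [-0.4941, 0.5193, -0.6973, 0.95], [0.0201, -0.795, -0.6063, 0.873], [0.0, 0.0, 0.0, 1.0]]
```

View pics/top0.png

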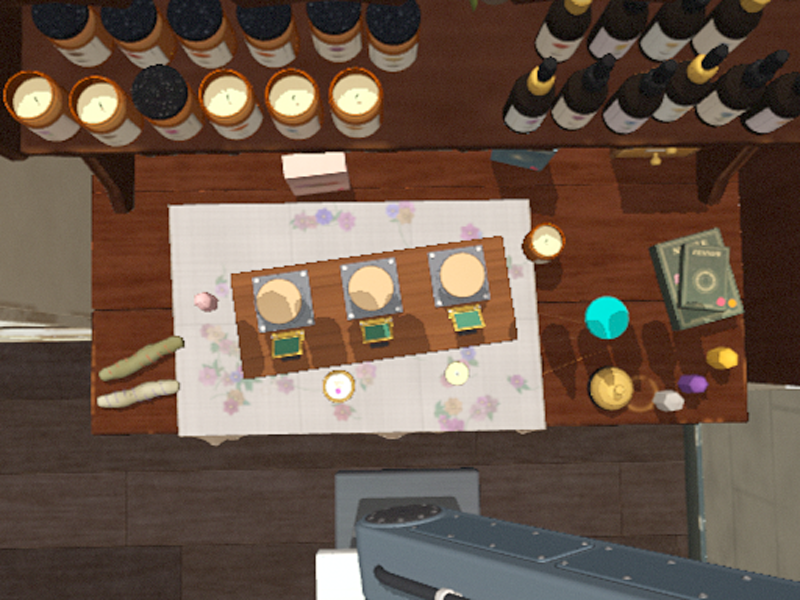

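View pics/scene0.png

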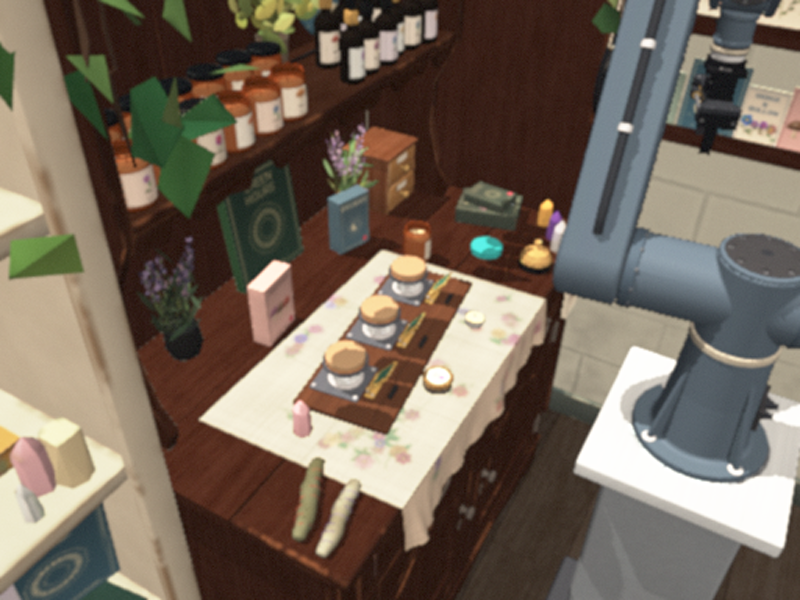

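The top view shows the cork pads at (281,300), (371,288) and (462,274) in 800-px coordinates, with the green tags in front of them. The board corners are near (232,274), (503,237), (517,340) and (244,377), and the turquoise decoy is at (607,317). The scene view shows a shelf behind the board.

```bash
cat > h.py <<'E'
import numpy as np
from workcell import arm, vision
from scipy.spatial.transform import Rotation as Ro
def p2w(n,u,v,z,c=None):
    c=c or vision.calibration(n);T=np.array(c['extrinsics'])
    d=T[:3,:3]@[(u-c['cx'])/c['fx'],(v-c['cy'])/c['fy'],1]
    return T[:3,3]+d*(z-T[2,3])/d[2]
def w2p(n,p,c=None):
    c=c or vision.calibration(n);T=np.array(c['extrinsics'])
    q=T[:3,:3].T@(np.array(p)-T[:3,3]);return q[0]/q[2]*c['fx']+c['cx'],q[1]/q[2]*c['fy']+c['cy']
def rot(s=None): return Ro.from_euler('xyz',(s or arm.state())['tool_rot'])
def shift(target,s=None):  # world target -> tool shares of 300mm
    s=s or arm.state();return rot(s).inv().apply(np.array(target)-s['tcp_pos'])/.3
E
python3 - <<'E'
from h import *
import cv2
im=vision.grab_frame("top")
k=1.5625
print("R",np.round(rot().as_matrix(),3).tolist())
hsv=cv2.cvtColor(im,cv2.COLOR_BGR2HSV)
P=[]
for u,v in((281,300),(371,288),(462,274)):
    P.append(p2w("top",u/k,v/k,.077));print("pad",P[-1])
B=[p2w("top",u/k,v/k,.018) for u,v in((232,274),(503,237),(517,340),(244,377))]
for b in B:print("corner",b)
print("edges",[np.linalg.norm(B[i]-B[(i+1)%4]) for i in range(4)],"centre",np.mean(B,0))
d=B[0]-B[1]+B[3]-B[2];print("yaw from edges",np.arctan2(-d[0],d[1]), "pads",np.arctan2(-(P[0]-P[2])[0],(P[0]-P[2])[1]))
c=np.mean(B,0);y=np.arctan2(-d[0],d[1]);R=Ro.from_euler('z',y)
for yy in(.14,0,-.14):print("pad from board",c+R.apply([.025,yy,.059]),"hinge",c+R.apply([-.025,yy,.013]),"press",c+R.apply([-.0475,yy,0.013]))
for n,u,v in(("tin",338,387),("tealight",456,373)):print(n,p2w("top",u/k,v/k,.02))
E
```

```text
R [[-0.0, 0.273, -0.962], [0.002, -0.962, -0.273], [-1.0, -0.002, -0.0]]
pad [0.54351811 0.19910712 0.077     ]
pad [0.55923881 0.06366401 0.077     ]
pad [ 0.57804165 -0.07401915  0.077     ]
corner [0.59019202 0.28403194 0.018     ]
corner [ 0.64193176 -0.14655321  0.018     ]
corner [ 0.47778892 -0.1641624   0.018     ]
corner [0.42774563 0.26599241 0.018     ]
edges [np.float64(0.4336825721552127), np.float64(0.1650846910091902), np.float64(0.4330559873763212), np.float64(0.16344495759777536)] centre [0.53441458 0.05982718 0.018     ]
yaw from edges 0.11770400775387105 pads 0.12573459001272627
pad from board [0.54280107 0.20179432 0.077     ] hinge [0.49314702 0.1959227  0.031     ] press [0.4708027  0.19328047 0.031     ]
pad from board [0.55924161 0.06276299 0.077     ] hinge [0.50958756 0.05689137 0.031     ] press [0.48724324 0.05424914 0.031     ]
pad from board [ 0.57568214 -0.07626833  0.077     ] hinge [ 0.5260281  -0.08213995  0.031     ] press [ 0.50368378 -0.08478218  0.031     ]
tin [0.40944688 0.11894258 0.02      ]
tealight [ 0.42779107 -0.06640954  0.02      ]
```

>>> play_rows([
  [[0, 0, 0], [0.2, 0, 0], 1],
  [[0, -0.126, -0.12], [0, 0, 0], 1],
  [[0, -0.126, -0.12], [0, 0, 0], 1],
  [[0, -0.126, -0.12], [0, 0, 0], 1],
  [[0, -0.126, -0.12], [0, 0, 0], 1],
  [[0, -0.126, -0.12], [0, 0, 0], 1],
  [[0, -0.126, -0.12], [0, 0, 0], 1],
  [[0, -0.126, -0.12], [0, 0, 0], 1],
  [[0, -0.126, -0.12], [0, 0, 0], 1],
  [[0, -0.126, -0.12], [0, 0, 0], 1],
  [[0, -0.126, -0.12], [0, 0, 0], 1],
  [[0, -0.126, -0.12], [0, 0, 0], 1],
  [[0, -0.126, -0.12], [0, 0, 0], 1],
  [[0, -0.166, -0.017], [0, 0, 0], 1],
  [[0, -0.166, -0.017], [0, 0, 0], 1],
  [[0, -0.166, -0.017], [0, 0, 0], 1],
  [[0, -0.166, -0.017], [0, 0, 0], 1],
  [[0, -0.166, -0.017], [0, 0, 0], 1],
  [[0, -0.166, -0.017], [0, 0, 0], 1],
])

```text
t: 2.52
tcp_pos: [0.5399, 0.2027, 0.2223]
tool_rot: [0.278, 1.57, -2.744]
ft_force: [1.0, -0.4, -0.8]
finger_gap: 0.0005
```

```bash
python3 - <<'E'
from h import *
import cv2
s=arm.state();print(s['t'],s['tcp_pos'],s['ft_force'],s['finger_gap'],np.round(rot(s).as_matrix(),3).tolist())
c=vision.calibration("wrist");im=vision.grab_frame("wrist")
for p in((.543,.2005,.077),(.559,.063,.077),(.4932,.196,.031)):
    q=w2p("wrist",p,c);print(p,q);cv2.drawMarker(im,(int(q[0]),int(q[1])),(255,0,255),0,10)
cv2.imwrite('pics/w1.png',im)
print("shift to above left pad z=.1",shift([.543,.2005,.10]))
E
```

```text
2.525 [0.53991683 0.20268272 0.22234565] [ 0.95464301 -0.35900292 -0.84016117] 0.0004623452349193501 [[-0.0, 0.119, -0.993], [-0.0, -0.993, -0.119], [-1.0, 0.0, 0.0]]
(0.543, 0.2005, 0.077) (np.float64(259.24169244342926), np.float64(181.08642727541863))
(0.559, 0.063, 0.077) (np.float64(385.099534696342), np.float64(181.53501144872598))
(0.4932, 0.196, 0.031) (np.float64(257.7907093327882), np.float64(211.50850070477284))
shift to above left pad z=.1 [ 0.40806226  0.03089525 -0.00851964]
```

View pics/w1.png

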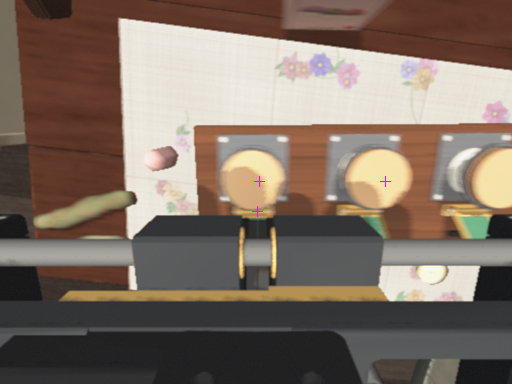

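The tool is over the left pad. The wrist view puts the pad centre at (253,180), about 6 px left of my marker at (259,181), so I'll aim between the two.

>>> play_rows([
  [[0.2, 0.021, -0.0085], [0, 0, 0], 1],
  [[0.2, 0, 0], [0, 0, 0], 1],
  [[0, 0, 0], [0, 0, 0], 1],
  [[0, 0, 0], [0, 0, 0], 1],
])

```text
t: 3.08
tcp_pos: [0.5448, 0.1952, 0.104]
tool_rot: [-3.095, 1.568, 0.166]
ft_force: [1.7, 0.0, 0.2]
finger_gap: 0.0005
```

>>> play_rows([
  [[0.03, 0, 0], [0, 0, 0], 1],
  [[0.03, 0, 0], [0, 0, 0], 1],
  [[0.03, 0, 0], [0, 0, 0], 1],
  [[0.02, 0, 0], [0, 0, 0], 1],
  [[0, 0, 0], [0, 0, 0], 1],
  [[0, 0, 0], [0, 0, 0], 1],
  [[0, 0, 0], [0, 0, 0], 1],
  [[0, 0, 0], [0, 0, 0], 1],
])

```text
t: 4.08
tcp_pos: [0.5441, 0.1952, 0.0706]
tool_rot: [3.09, 1.569, 0.068]
ft_force: [-1.1, -0.9, 7.8]
finger_gap: 0.0006
```

```bash
python3 - <<'E'
from h import *
import cv2
s=arm.state();print(s['t'],s['tcp_pos'],s['ft_force'],s['wrist_torque'])
cv2.imwrite('pics/s2.png',vision.grab_frame("scene")[130:300,150:350].repeat(3,0).repeat(3,1))
E
```

```text
4.075 [0.54410303 0.19516406 0.07063206] [-1.085445   -0.91483959  7.81956889] [-0.02027421  0.20963764 -0.01495514]
```

View pics/s2.png

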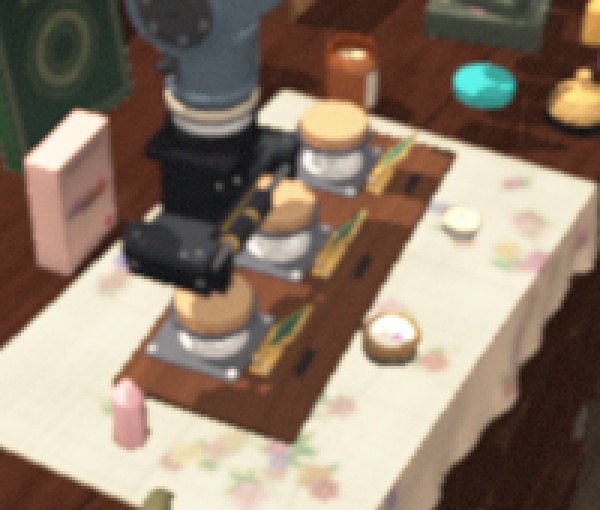

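The gripper is on the left pad, and the pad tray is sunk. Next I press a little deeper to get the slope.

>>> play_rows([
  [[0.015, 0, 0], [0, 0, 0], 1],
  [[0, 0, 0], [0, 0, 0], 1],
  [[0, 0, 0], [0, 0, 0], 1],
  [[0, 0, 0], [0, 0, 0], 1],
])

```text
t: 4.62
tcp_pos: [0.5441, 0.1952, 0.0668]
tool_rot: [3.053, 1.569, 0.031]
ft_force: [-1.5, -0.1, 13.2]
finger_gap: 0.0002
```

>>> play_rows([
  [[-0.07, 0, 0], [0, 0, 0], 1],
  [[-0.07, 0, 0], [0, 0, 0], 1],
  [[-0.06, 0, 0], [0, 0, 0], 1],
  [[0, 0, 0], [0, 0, 0], 1],
  [[0, 0, 0], [0, 0, 0], 1],
  [[0, 0, 0], [0, 0, 0], 1],
])

```text
t: 5.38
tcp_pos: [0.5428, 0.195, 0.124]
tool_rot: [0.04, 1.569, -2.982]
ft_force: [-0.5, -1.3, -0.8]
finger_gap: 0.0002
```

```bash
python3 - <<'E'
from h import *
import cv2
s=arm.state();print(s['t'],s['tcp_pos'],s['ft_force'])
c=vision.calibration("wrist");im=vision.grab_frame("wrist")
c2=vision.calibration("top");t=vision.grab_frame("top")
def pads(n,im,c):
    h=cv2.cvtColor(im,cv2.COLOR_BGR2HSV);m=cv2.inRange(h,(8,60,150),(22,180,255))
    k,l,st,ce=cv2.connectedComponentsWithStats(m)
    for i in range(1,k):
        if st[i,4]>250:
            x,y,w,hh=st[i,:4];print(n,st[i],p2w(n,x+w/2,y+hh/2,.077,c))
pads("wrist",im,c);pads("top",t,c2)
print("shift mid",shift([.559,.0655,s['tcp_pos'][2]]))
cv2.imwrite('pics/w3.png',im)
E
```

```text
5.375 [0.54280444 0.19495949 0.12398513] [-0.45370361 -1.292248   -0.82389875]
wrist [461  52  27  28 447] [0.66245226 0.06101013 0.077     ]
wrist [ 163  132  349   27 2935] [0.59900306 0.14298236 0.077     ]
wrist [445 157  52  11 390] [0.59852381 0.04335383 0.077     ]
wrist [ 377  163  117   76 2909] [0.56679628 0.06117037 0.077     ]
wrist [ 202  164   87   56 1867] [0.55660499 0.20526031 0.077     ]
wrist [295 195  50   8 280] [0.55789549 0.14857033 0.077     ]
wrist [294 207  51   7 326] [0.54882968 0.14736139 0.077     ]
wrist [380 266  57  30 271] [0.49776462 0.06444943 0.077     ]
wrist [262 286  24  15 258] [0.47311098 0.17232103 0.077     ]
top [130  49  31  30 310] [0.85112254 0.27827724 0.077     ]
top [172  49  30  29 328] [0.85090213 0.17939358 0.077     ]
top [213  48  30  29 297] [0.85191815 0.08147268 0.077     ]
top [  8  50  26  30 261] [0.85299401 0.57366668 0.077     ]
top [ 49  53  30  30 300] [0.84422712 0.47180041 0.077     ]
top [ 218  151  107   74 1771] [ 0.54914668 -0.01632959  0.077     ]
top [281 162  30  28 654] [ 0.57651236 -0.07473823  0.077     ]
top [223 170  29  29 660] [0.55881144 0.06352981 0.077     ]
top [288 180  41  40 625] [ 0.51931582 -0.10280012  0.077     ]
top [378 235  27  27 517] [ 0.40216734 -0.29445703  0.077     ]
shift mid [ 0.00065212  0.43499453 -0.00127338]
```

View pics/w3.png

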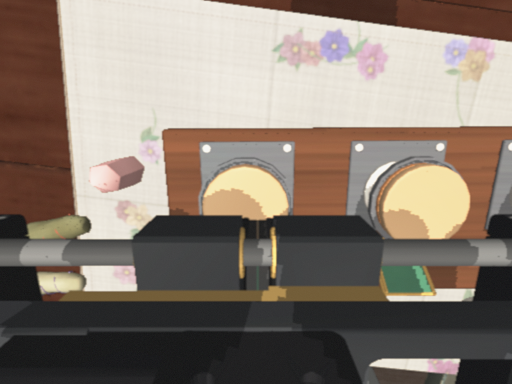

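The left pad measures about 13–14 N at 10 mm, which makes it the firmest. It has risen back into its tray. In this view it spans x≈202–289, and the middle pad spans x≈378–469. Now the middle pad.

>>> play_rows([
  [[0, 0.145, 0], [0, 0, 0], 1],
  [[0, 0.145, 0], [0, 0, 0], 1],
  [[0, 0.143, 0], [0, 0, 0], 1],
  [[0, 0, 0], [0, 0, 0], 1],
  [[0.06, 0, 0], [0, 0, 0], 1],
  [[0.02, 0, 0], [0, 0, 0], 1],
  [[0, 0, 0], [0, 0, 0], 1],
  [[0, 0, 0], [0, 0, 0], 1],
])

```text
t: 6.48
tcp_pos: [0.5593, 0.0667, 0.1014]
tool_rot: [3.074, 1.57, 0.053]
ft_force: [0.2, -0.7, -0.4]
finger_gap: 0.0007
```

>>> play_rows([
  [[0.03, 0, 0], [0, 0, 0], 1],
  [[0.03, 0, 0], [0, 0, 0], 1],
  [[0.03, 0, 0], [0, 0, 0], 1],
  [[0.02, 0, 0], [0, 0, 0], 1],
  [[0, 0, 0], [0, 0, 0], 1],
  [[0, 0, 0], [0, 0, 0], 1],
  [[0, 0, 0], [0, 0, 0], 1],
  [[0, 0, 0], [0, 0, 0], 1],
])

```text
t: 7.48
tcp_pos: [0.5588, 0.0662, 0.0682]
tool_rot: [-0.202, 1.571, 3.06]
ft_force: [-0.3, 0.2, 3.1]
finger_gap: 0.0004
```

>>> play_rows([
  [[-0.08, 0, 0], [0, 0, 0], 1],
  [[-0.08, 0, 0], [0, 0, 0], 1],
  [[-0.03, 0, 0], [0, 0, 0], 1],
  [[0, 0, 0], [0, 0, 0], 1],
  [[0, 0, 0], [0, 0, 0], 1],
])

```text
t: 8.1
tcp_pos: [0.5584, 0.0662, 0.1242]
tool_rot: [-0.175, 1.569, 3.086]
ft_force: [0.1, 0.3, -0.0]
finger_gap: 0.0004
```

```bash
python3 - <<'E'
from h import *
s=arm.state();print(s['t'],s['tcp_pos'],s['ft_force'])
print("shift right",shift([.5765,-.0725,s['tcp_pos'][2]]))
E
```

```text
8.1 [0.55839672 0.06618021 0.12417095] [ 0.09086516  0.26383363 -0.0388515 ]
shift right [-1.44109516e-04  4.66165850e-01 -4.68365373e-03]
```

>>> play_rows([
  [[0, 0.155, 0], [0, 0, 0], 1],
  [[0, 0.155, 0], [0, 0, 0], 1],
  [[0, 0.156, -0.004], [0, 0, 0], 1],
  [[0, 0, 0], [0, 0, 0], 1],
  [[0.06, 0, 0], [0, 0, 0], 1],
  [[0.02, 0, 0], [0, 0, 0], 1],
  [[0, 0, 0], [0, 0, 0], 1],
  [[0, 0, 0], [0, 0, 0], 1],
])

```text
t: 9.1
tcp_pos: [0.5771, -0.072, 0.1013]
tool_rot: [2.771, 1.57, -0.25]
ft_force: [0.0, 0.2, -0.3]
finger_gap: 0.0005
```

>>> play_rows([
  [[0.03, 0, 0], [0, 0, 0], 1],
  [[0.03, 0, 0], [0, 0, 0], 1],
  [[0.03, 0, 0], [0, 0, 0], 1],
  [[0.02, 0, 0], [0, 0, 0], 1],
  [[0, 0, 0], [0, 0, 0], 1],
  [[0, 0, 0], [0, 0, 0], 1],
  [[0, 0, 0], [0, 0, 0], 1],
  [[0, 0, 0], [0, 0, 0], 1],
])

```text
t: 10.1
tcp_pos: [0.5768, -0.0724, 0.0685]
tool_rot: [-0.742, 1.571, 2.519]
ft_force: [-2.4, 0.8, 6.6]
finger_gap: 0.0004
```

>>> play_rows([
  [[-0.08, 0, 0], [0, 0, 0], 1],
  [[-0.08, 0, 0], [0, 0, 0], 1],
  [[-0.04, 0, 0], [0, 0, 0], 1],
  [[0, 0, 0], [0, 0, 0], 1],
  [[0, 0, 0], [0, 0, 0], 1],
])

```text
t: 10.72
tcp_pos: [0.5763, -0.0723, 0.1271]
tool_rot: [-0.416, 1.569, 2.845]
ft_force: [-0.3, -0.2, 0.5]
finger_gap: 0.0005
```

```bash
python3 - <<'E'
from h import *
import cv2
s=arm.state();print(s['t'],s['tcp_pos'],s['ft_force'])
c=vision.calibration("wrist");im=vision.grab_frame("wrist");t=vision.grab_frame("top")
cv2.imwrite('pics/t4.png',t[140:250,140:340].repeat(4,0).repeat(4,1))
print("mid tag press pt",shift([.487,.056,s['tcp_pos'][2]]))
E
```

```text
10.725 [ 0.57626069 -0.07232811  0.12713921] [-0.25602773 -0.21194384  0.49797726]
mid tag press pt [ 3.82408663e-04 -4.60073999e-01  2.44175102e-01]
```

View pics/t4.png

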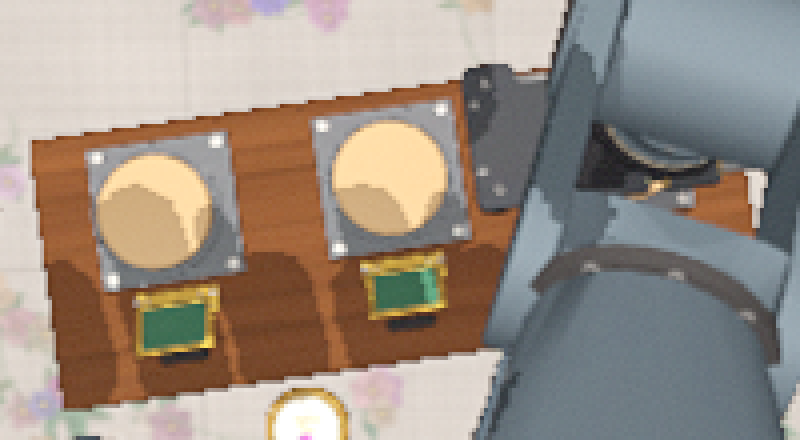

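Forces per 10 mm are about 13 N left, 3.5 N middle and 7.5 N right, so the middle pad is softest. In the crop both visible pads are up and both tags standing. The middle tag's hinge edge is near (405,262), and its tip edge is near (407,313).

>>> play_rows([
  [[0, -0.14, 0], [0, 0, 0], 1],
  [[0, -0.16, 0.08], [0, 0, 0], 1],
  [[0, -0.16, 0.08], [0, 0, 0], 1],
  [[0, 0, 0.084], [0, 0, 0], 1],
  [[0, 0, 0], [0, 0, 0], 1],
  [[0, 0, 0], [0, 0, 0], 1],
])

```text
t: 11.58
tcp_pos: [0.4895, 0.0553, 0.1281]
tool_rot: [2.919, 1.569, -0.104]
ft_force: [1.0, -0.2, -0.1]
finger_gap: 0.0005
```

```bash
python3 - <<'E'
from h import *
import cv2
s=arm.state();print(s['t'],s['tcp_pos'],s['ft_force'])
f=lambda a,b:(140+a/4,140+b/4)
print("hinge",p2w("top",*f(405,262),.033),"tip",p2w("top",*f(407,313),.072),"pad",p2w("top",*f(390,178),.077))
im=vision.grab_frame("scene")
for p in((.5096,.0569,.031),(.559,.0635,.077),s['tcp_pos']):print(w2p("scene",p))
a=im[130:280,180:330].copy().repeat(4,0).repeat(4,1)
cv2.imwrite('pics/s5.png',a)
E
```

```text
11.575 [0.48952439 0.05527619 0.12806484] [ 1.01246819 -0.21711563 -0.07932611]
hinge [0.51100907 0.05610015 0.033     ] tip [0.47939767 0.05493088 0.072     ] pad [0.55881144 0.06352981 0.077     ]
(np.float64(258.55177561333505), np.float64(212.18702686045242))
(np.float64(242.41218100843165), np.float64(195.010844989719))
(np.float64(266.31342822564636), np.float64(186.5428342430664))
```

View pics/s5.png

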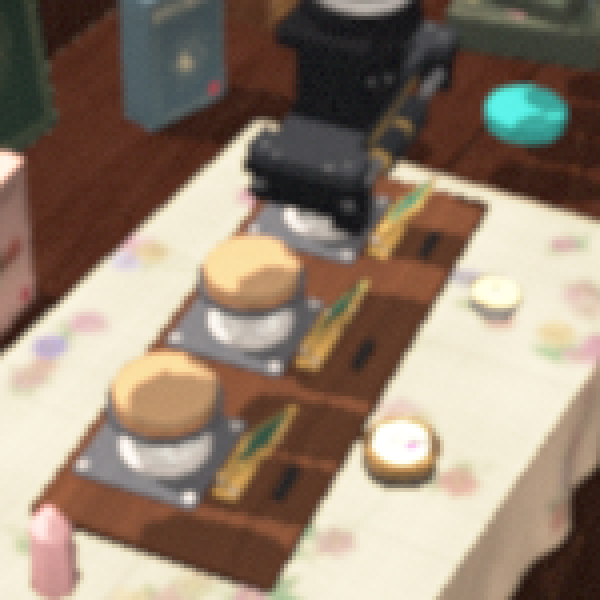

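The middle pad and tag are seen clear in the crop at (252,270) and (335,325), with the gripper above. Next I lower onto the middle tag.

>>> play_rows([
  [[0.12, 0, 0.005], [0, 0, 0], 1],
  [[0.05, 0, 0], [0, 0, 0], 1],
  [[0.03, 0, 0], [0, 0, 0], 1],
  [[0.03, 0, 0], [0, 0, 0], 1],
  [[0.03, 0, 0], [0, 0, 0], 1],
  [[0.03, 0, 0], [0, 0, 0], 1],
  [[0, 0, 0], [0, 0, 0], 1],
  [[0, 0, 0], [0, 0, 0], 1],
])

```text
t: 12.62
tcp_pos: [0.4865, 0.0556, 0.0411]
tool_rot: [3.061, 1.571, 0.039]
ft_force: [0.1, 0.1, -0.5]
finger_gap: -0.0001
```

>>> play_rows([
  [[0.02, 0, 0], [0, 0, 0], 1],
  [[0, 0, 0], [0, 0, 0], 1],
  [[0, 0, 0], [0, 0, 0], 1],
])

```text
t: 13.0
tcp_pos: [0.4863, 0.0556, 0.035]
tool_rot: [-2.145, 1.571, 1.116]
ft_force: [-0.6, 0.5, 0.6]
finger_gap: 0.0004
```

>>> play_rows([
  [[0.008, 0, 0], [0, 0, 0], 1],
  [[0.006, 0, 0], [0, 0, 0], 1],
  [[0.006, 0, 0], [0, 0, 0], 1],
  [[0, 0, 0], [0, 0, 0], 1],
  [[0, 0, 0], [0, 0, 0], 1],
])

```text
t: 13.62
tcp_pos: [0.4864, 0.0556, 0.0323]
tool_rot: [2.827, 1.569, -0.194]
ft_force: [-6.2, 0.6, 30.6]
finger_gap: 0.0005
```

The tag is at its stop: 30.6 N at z = 32 mm. I retract upwards.

>>> play_rows([
  [[-0.03, 0, 0], [0, 0, 0], 1],
  [[-0.1, 0, 0], [0, 0, 0], 1],
  [[-0.18, 0, 0], [0, 0, 0], 1],
  [[-0.18, 0, 0], [0, 0, 0], 1],
  [[0, 0.18, 0], [0, 0, 0], 1],
  [[0, 0.18, 0], [0, 0, 0], 1],
  [[0, 0.18, 0], [0, 0, 0], 1],
  [[0, 0.18, 0], [0, 0, 0], 1],
  [[0, 0.18, 0], [0, 0, 0], 1],
  [[0, 0.18, 0], [0, 0, 0], 1],
  [[0, 0, 0], [0, 0, 0], 1],
  [[0, 0, 0], [0, 0, 0], 1],
  [[0, 0, 0], [0, 0, 0], 1],
])

```text
t: 15.25
tcp_pos: [0.5245, -0.2643, 0.1757]
tool_rot: [-0.924, 1.569, 2.339]
ft_force: [-0.3, 0.1, 0.3]
finger_gap: 0.0004
```

```bash
python3 - <<'E'
from h import *
import cv2
s=arm.state();print(s['t'],s['tcp_pos'],s['ft_force'])
a=vision.grab_frame("scene")[130:280,170:320];b=vision.grab_frame("top")[140:260,120:370]
a=cv2.resize(a,(400,400));b=cv2.resize(b,(400,192))
cv2.imwrite('pics/f6.png',np.hstack([a,np.vstack([b,np.zeros((208,400,3),np.uint8)])]))
E
```

```text
15.25 [ 0.52448549 -0.26426207  0.17574986] [-0.32979857  0.05537935  0.28297538]
```

View pics/f6.png

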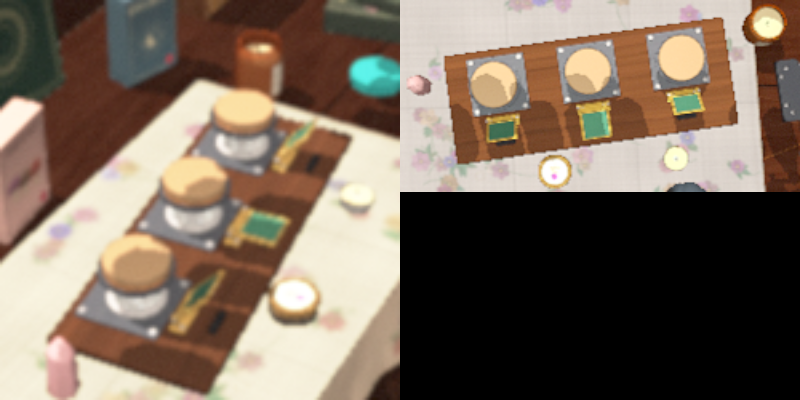

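The middle tag at (262,228) lies level with its green side up. The left tag at (200,300) and right tag at (293,145) still stand. All pads are up in their trays, and the surrounding things are where they were.

```bash
python3 -c "
from workcell import ticket
print(ticket.close_job())"
```

```text
the job is handed in; nothing more can be done
None
```

I pressed the pads left, middle, then right. The middle pad was clearly the softest, so I folded its tag down, and the job is handed in. No verdict was reported.

| Pad | Depth pressed | Force | Spring |
|---|---|---|---|
| Left | 10 mm | 13 N | firmest |
| Middle | 9 mm | 3 N | softest |
| Right | 8.5 mm | 6.6 N | in between |

- **Tag:** I pushed the middle tag down until it met its stop, at about 31 N with the tool 32 mm above the dresser.
- **Last pictures:** the middle tag lies level, green side up. The other two tags stand and all three pads are back up. The crystal, jar, tin and tea light look unmoved by eye; I did not measure them. The arm was clear of everything, at t = 15.3 s.
- **What disagreed:** the wrist camera placed the pads about 5 mm further left than the top camera did. The left press was therefore about 5–10 mm off centre, which may be why its force read slightly above the expected 12 N.

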